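Restock the matching rack bay

TASK

Slide the green-banded carton lying on the counter into the rack bay that already holds the green-banded stock, and push it back until both are packed close together against that bay's sprung back stop: press until you clearly feel the stop resist, but gently, so that the cartons are not crushed. Leave it lying flat in the bay with the green stock upright behind it, and leave the other stock and everything else on the counter where it is.

Things in the scene. Friction and masses are not known exactly. Their poses are not given: they have to be found in the camera images.
- rack: Low blue rack fixed on the counter (all in mm): four dividers, 6 thick, 35 high, form three bays side by side, open at the front, no floor (cartons slide on the counter). Origin at counter level, centre of the front line; x points into the bays, z up. Bay centre lines at y = -110, 0, 110; each 104 clear. Dividers run from x = 9 (rounded noses) to a back rail at x = 208.
- rack_back (a point): Middle of the rack's back rail, at (mm) x = 208, z = 35 of the rack. Before it each bay has a steel sprung plate (84 wide, top at 63) on its own adjustable stop block. The plate's resting face is anywhere from x = 125 to 165 of the rack, different per bay and not reported; it yields up to 8 against its spring (about 0.9 N per mm), then is solid.
- new_carton: Closed cardboard carton of discs with a green band round it and a green square on top, lying flat on the counter in front of the rack; 90 x 90 mm, 40 mm high, too wide to grasp, 0.15 to 0.31 kg. Origin at the centre of its underside, z up.
- stock_green: Cardboard carton with a green band, standing on edge at the back of one of the bays, loose: 35 mm deep (its x), 90 wide (its y), 80 high, about 0.12 kg; it starts short of the bay's back stop. Origin at the centre of its underside; x points into the bay as the rack's x.
- stock_red: Cardboard carton with a red band, standing on edge at the back of one of the bays, loose: 35 mm deep (its x), 90 wide (its y), 80 high, about 0.12 kg; it starts short of the bay's back stop. Origin at the centre of its underside; x points into the bay as the rack's x.
- stock_yellow: Cardboard carton with a yellow band, standing on edge at the back of one of the bays, loose: 35 mm deep (its x), 90 wide (its y), 80 high, about 0.12 kg; it starts short of the bay's back stop. Origin at the centre of its underside; x points into the bay as the rack's x.
- disc_stack: rust-red stack of grinding discs, 116 across, 24 high mm; loose bystander. Origin at the centre of its underside.
- flap_wheel: black flap wheel with a blue centre, 100 across, 20 high mm; loose bystander. Origin at the centre of its underside.
- paper_roll: standing rust-red roll of abrasive paper, 84 across, 75 high mm; loose bystander. Origin at the centre of its underside.
- pen_cup: grey plastic cup, 70 across, 90 high mm; loose bystander. Origin at the centre of its underside.
- tape_measure: yellow tape measure, 70 x 40 x 65 high mm; loose bystander. Origin at the centre of its underside.
- spray_can: red spray can, 60 across, 170 high mm; loose bystander. Origin at the centre of its underside.
Mind the look-alikes: they are no part of the job. Leave any blue look-alike of the new_carton alone.

How it is judged:
On the way:
1. the new carton, inside the bay, is pressed against the green stock with at least 2.5 N for 0.05 s, so that the stop is felt (contact force between new_carton and stock_green above 2.5 N and x of new_carton in the frame of rack above 0.035 m), for 0.05 s.
At the end, for the whole second after the job is handed in: New carton flat in the green stock's bay, its back within 4 mm of that stock and within 18 mm of it side to side; the green stock upright (0.1 rad), its centre 102 to 170 mm behind the rack's front line; both at rest (x of new_carton in the frame of stock_green between -0.0665 and -0.058 m and y of new_carton in the frame of stock_green between -0.018 and 0.018 m and angle between new_carton's own z axis and vertical below 0.08 rad and angle between stock_green's own z axis and vertical below 0.1 rad and height (world z) of new_carton below 0.004 m and x of stock_green in the frame of rack between 0.102 and 0.17 m and x of new_carton in the frame of rack above 0.035 m and linear speed of each of new_carton, stock_green below 0.01 m/s); the robot touches nothing.
It fails at once if the cartons are crushed together (over 25 N between the new carton and the green stock) (contact force between new_carton and stock_green above 25 N).
It fails at once if the red or yellow stock is shifted by more than 15 mm (distance of any of stock_red, stock_yellow from where it was at the start of the episode above 0.015 m).
It fails at once if a bystander is moved by more than 25 mm (distance of any of disc_stack, flap_wheel, paper_roll, pen_cup, tape_measure, spray_can from where it was at the start of the episode above 0.025 m).
It also fails if it takes over 64 s, if anything falls off the work surface, if the arm or the gripper's body presses on something with over 40 N, if the wrist force passes 120 N, or if a joint passes its speed limit or range.

ROBOT

A 7-joint arm with a two-finger parallel gripper is mounted at the origin on the work surface. World frame = base frame: x ahead of the robot, y to its left, z up, the work surface at z = 0. Lengths are in m, angles in rad, forces in N, time in s.
With the tool pointing down it reaches from about 0.35 to 0.9 m from the base axis. Payload 19.9 kg.
Tool frame: the origin (TCP) lies between the finger pads; the fingertips stand 19 mm ahead of it and the grasp point (between the pads) is the TCP; z points along the fingers, y is the line along which they close (so a half turn about z gives the same grasp; the last joint's range is limited). The gripper opens to 94 mm and grips with 3 to 60 N. Pads are 16 mm wide; open, the fingers measure 119 mm over their backs; the gripper's body (75 mm by 177 mm) begins 78 mm behind the grasp point.
Start: joints at [-1.367, 0.417, -0.01, 1.614, 0.005, 1.111, -0.053], TCP at [0.151, 0.606, 0.224] pointing down, gripper open.
Joint ranges: [-2.81, 2.81], [-0.39, 2.02], [-1.27, 1.25], [0.06, 2.57], [-1.19, 4.33], [0.19, 2], [-2.82, 2.82]. Speed limits (rad/s): [1.89, 1.89, 2.39, 2.39, 3.01, 3.01, 3.01].

INTERFACE

Orientations are given as a 3x3 rotation matrix whose columns are the frame's x, y, z axes.
In Python, from rig import robot gives the robot as it stands. Calls block until the motion is done:
- robot.move_ptp(position, orientation): joint-space move of the TCP to a pose.
- robot.move_linear(position, velocity=0.15, frame=None, threshold=None): straight line of the TCP; frame=None keeps the orientation; velocity is the mean speed in m/s. With threshold (N) it stops when the force on the tool has changed by that much, and returns True; else False.
- robot.goto_joints(angles): joint-space move.
- robot.gripper_to(opening): finger opening in m; the grip force is fixed at half the most; returns when the fingers have stopped.
- robot.pause(seconds).
- robot.ik(position, orientation): joint angles nearest the present ones, or None.
- robot.get_state(): the state.
- robot.grab_frame(name): name is "scene" or "top" or "wrist"; returns the picture (384x512x3 uint8, red, green, blue); there is no depth.
- robot.camera_info(name): a dict with "fx", "fy", "cx", "cy" (pixels), "rvec" (rotation vector, rad) and "tvec" (3), from world to camera coordinates, as OpenCV has them. Camera axes: x right, y down, z forward; pixel columns grow to the right and rows downward; lengths in m; the calibration is good to about 2 mm. The wrist camera is an equidistant fisheye: a pixel r from the principal point sees the ray r / f radians off the axis. A picture is of the moment at which its call begins: read the wrist's pose just before it. camera_info takes no time and is no camera call; for the wrist camera it gives the pose at the moment of the call.
A pose or a line that the arm cannot do raises robot.PlanningError and nothing moves.
- robot.sign_off(): hands the job in; it is judged then, once.
The state is a dict: "time": time; "qpos": joint angles; "joint_vel": joint speeds; "effort": joint torques, N m; "ee_pos": TCP position; "tool_rot": TCP orientation; "force": force on the tool from outside, world axes, zero at the start; "moment": the same for the moment, N m; "opening": finger opening in m; "grasp_force": force on a finger pad.
Only numpy, scipy, OpenCV 4.12 (cv2) and the standard library are available. Lean on these libraries where they do the work, as an engineer would, in place of code of your own. Each camera call takes 0.05 s, during which the arm holds its last target. There are 200 camera calls.

## Working session

There is one attempt and no reset: what is moved stays moved. The work goes in short steps, each a Python script; the robot and the scene stay as the last script left them, time stands still between calls to the robot, and variables do not carry over. Pictures are saved under pics/ and viewed, at most 10 in all, crops included, and the job is handed in when it is done.

```bash
mkdir -p pics
python3 - <<'E'
from rig import robot
import cv2
for n in ("scene","top"):
    im=robot.grab_frame(n); cv2.imwrite(f"pics/{n}0.png",cv2.resize(im[:,:,::-1],(800,600),interpolation=cv2.INTER_CUBIC)); cv2.imwrite(f"pics/{n}0_raw.png",im[:,:,::-1])
    print(robot.camera_info(n))
s=robot.get_state();print(s["time"],s["tool_rot"],s["opening"])
E
```

```text
{'fx': 474.9736714073252, 'fy': 474.9736714073252, 'cx': 243.78211969552174, 'cy': 184.09752713152656, 'rvec': array([ 1.30425857,  2.36952959, -0.79896391]), 'tvec': array([ 0.26847914, -0.34528568,  1.64886826])}
{'fx': 490.258125062303, 'fy': 490.258125062303, 'cx': 254.44997400355186, 'cy': 187.11938476895048, 'rvec': array([ 2.11841329, -2.11621697,  0.20391324]), 'tvec': array([0.00547764, 0.52210149, 1.51358571])}
0.1 [[-9.70198033e-01  2.42313332e-01 -1.62145481e-04]
 [ 2.42313369e-01  9.70197500e-01 -1.02091305e-03]
 [-9.00677018e-05 -1.02977785e-03 -9.99999466e-01]] 0.09388773834073975
```

View pics/scene0.png

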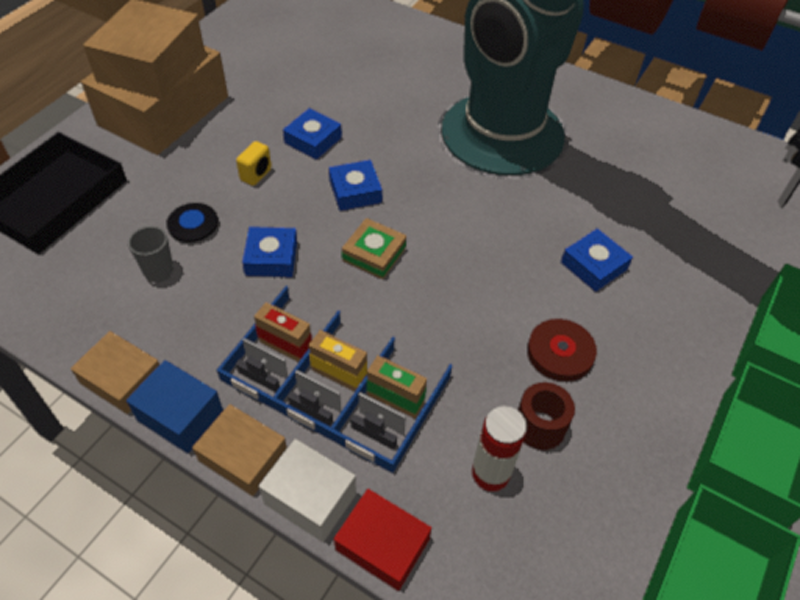

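View pics/top0.png

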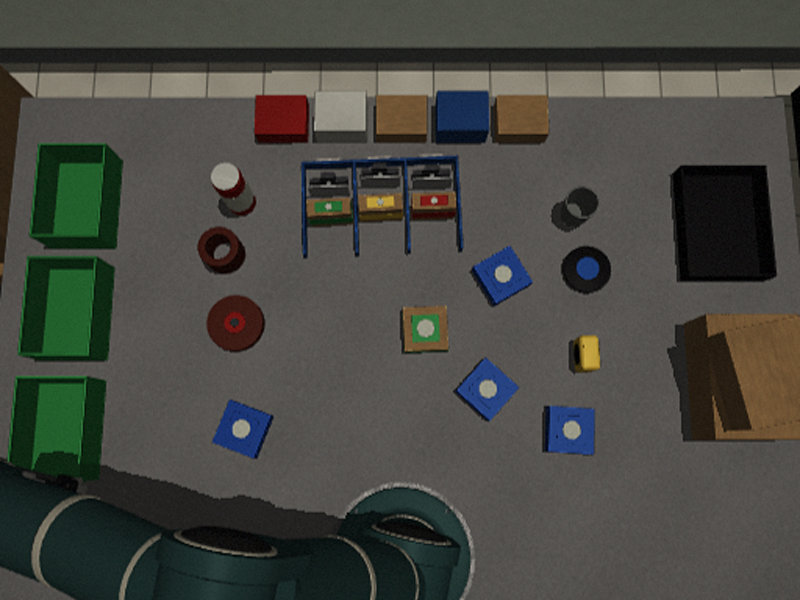

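The top view shows the green carton at (425,328) and the rack with green stock in its left bay at (330,207), then yellow and red. The blue decoys lie at (502,275) and (488,390). I'll enlarge this region.

Run:
```python
import cv2
im=cv2.imread("pics/top0_raw.png")[90:235,180:320]  # 140x145
cv2.imwrite("pics/crop.png",cv2.resize(im,None,fx=4,fy=4,interpolation=cv2.INTER_CUBIC))
```

```text
(no output)
```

View pics/crop.png

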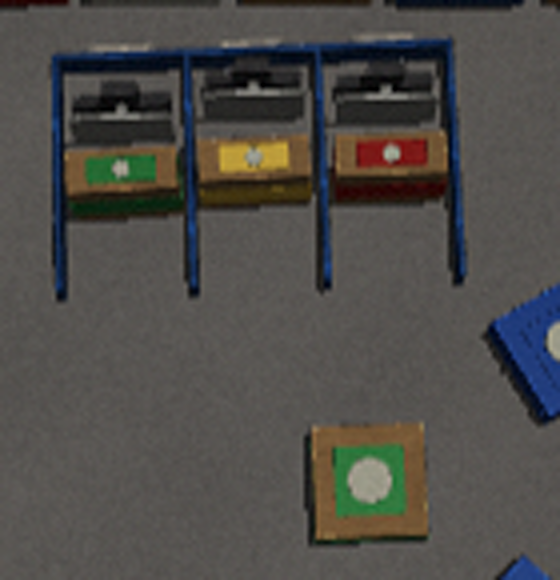

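```bash
cat > h.py <<'E'
import numpy as np, cv2
from rig import robot
def w(n,pts,z):
    c=robot.camera_info(n);R=cv2.Rodrigues(c["rvec"])[0];o=-R.T@c["tvec"]
    K=np.array([[c["fx"],0,c["cx"]],[0,c["fy"],c["cy"]],[0,0,1]])
    p=np.c_[np.array(pts,float),np.ones(len(pts))]
    d=(R.T@np.linalg.inv(K)@p.T).T
    return o+d*((z-o[2])/d[:,2])[:,None]
E
python3 - <<'E'
from h import *
np.set_printoptions(precision=4,suppress=True)
f=lambda l:[(u/4+180-.4,v/4+90-.4) for u,v in l]
print("noses",w("top",f([(62,298),(194,294),(325,289),(460,283)]),.035)[:,:2])
print("rail div",w("top",f([(58,64),(187,60),(318,55),(449,51)]),.035)[:,:2])
print("carton",w("top",f([(312,428),(424,424),(427,536),(314,541)]),.04)[:,:2])
print("disc",w("top",f([(370,480)]),.04)[:,:2])
print("stock",w("top",f([(121,169),(254,157),(391,153)]),.08)[:,:2])
print("stockcorn",w("top",f([(67,149),(177,146),(179,181),(68,191)]),.08)[:,:2])
print("plate tops front",w("top",f([(72,138),(172,138)]),.063)[:,:2])
print("blue", w("top",f([(488,328),(547,423)]),.04)[:,:2])
E
```

```text
noses [[ 0.6016  0.1995]
 [ 0.605   0.092 ]
 [ 0.6092 -0.0147]
 [ 0.6143 -0.1247]]
rail div [[ 0.8024  0.2078]
 [ 0.8059  0.1002]
 [ 0.8103 -0.0091]
 [ 0.8139 -0.1184]]
carton [[ 0.4934 -0.0041]
 [ 0.4967 -0.0938]
 [ 0.4066 -0.0951]
 [ 0.4025 -0.0057]]
disc [[ 0.4513 -0.0503]]
stock [[ 0.6968  0.1491]
 [ 0.7069  0.0426]
 [ 0.7103 -0.0673]]
stockcorn [[0.7135 0.1927]
 [0.7161 0.1045]
 [0.6868 0.1025]
 [0.6785 0.1911]]
plate tops front [[0.7285 0.1911]
 [0.7285 0.1098]]
blue [[ 0.5756 -0.1464]
 [ 0.4976 -0.1922]]
```

```bash
cat >> h.py <<'E'
np.set_printoptions(precision=4,suppress=True)
O=np.array([.5985,.0376]);a=np.arctan2(.0127,.3242);c,s=np.cos(a),np.sin(a)
X=np.array([c,s]);Y=np.array([-s,c])
def W(x,y,z): return np.r_[O+x*X+y*Y,z]
def toR(p): d=np.asarray(p)[...,:2]-O; return np.stack([d@X,d@Y],-1)
def rot(yv): 
    y=np.r_[yv,0];z=np.array([0,0,-1.]);return np.c_[np.cross(y,z),y,z]
def bestrot(p,yv):
    q0=robot.get_state()["qpos"];o=[]
    for R in (rot(yv),rot(-yv)):
        q=robot.ik(p,R)
        if q is not None:o.append((np.abs(np.array(q)-q0).max(),R))
    return min(o,key=lambda t:t[0])[1]
def st(t=""):
    S=robot.get_state();print(t,round(S["time"],2),toR(S["ee_pos"]),S["ee_pos"],"F",S["force"])
E
python3 - <<'E'
from h import *
robot.gripper_to(.05)
p=W(-.152,-.160,.13);R=bestrot(p,X)
robot.move_ptp(p,R);st("hover")
if robot.move_linear(W(-.152,-.160,.029),.12,threshold=8): st("hit"); raise SystemExit
st("down")
hit=robot.move_linear(W(-.152,.057,.029),.07,threshold=12);st("pushed %s"%hit)
robot.move_linear(W(-.152,.045,.029),.06)
robot.move_linear(W(-.152,.045,.13),.15)
p=W(-.255,.110,.13);robot.move_ptp(p,bestrot(p,Y));st("pre")
im=robot.grab_frame("top");cv2.imwrite("pics/t1.png",im[:,:,::-1])
cv2.imwrite("pics/t1c.png",cv2.resize(im[90:240,150:330,::-1],None,fx=4,fy=4,interpolation=cv2.INTER_CUBIC))
E
```

```text
hover 3.74 [-0.1517 -0.1594] [ 0.4532 -0.1276  0.13  ] F [-0.6734  0.2487 -0.0798]
down 4.73 [-0.1517 -0.1601] [ 0.4532 -0.1283  0.0295] F [ 0.7469  0.1419 -0.1158]
pushed False 7.98 [-0.152   0.0569] [0.4444 0.0886 0.029 ] F [ 0.5476 -1.5575  0.0262]
pre 10.16 [-0.2548  0.1097] [0.3396 0.1372 0.1298] F [ 0.1309 -0.4866 -0.6021]
```

View pics/t1c.png

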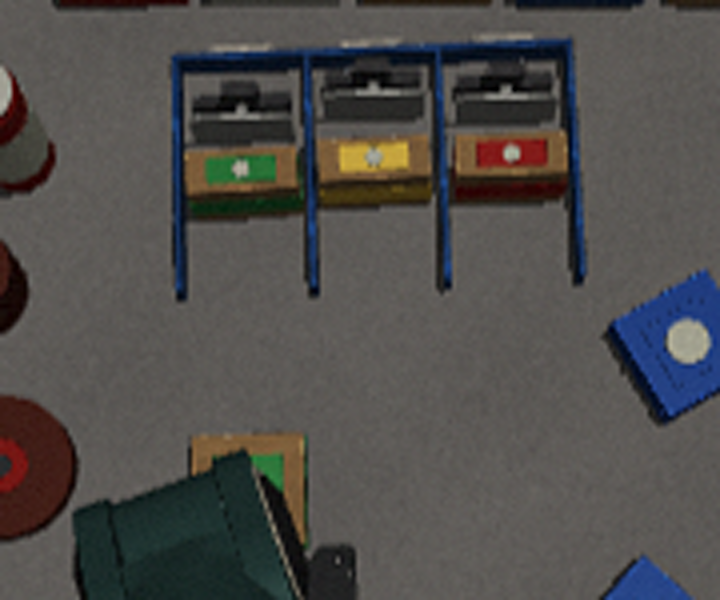

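The carton now lies in front of the green bay, its top back corners at about (191,436) and (306,434) in the crop. The hand hides its front.

Run:
```python
from h import *
f=lambda l:[(u/4+150-.4,v/4+90-.4) for u,v in l]
print(toR(w("top",f([(191,436),(305,434),(307,543)]),.04)))
print("nose",toR(w("top",f([(181,298),(314,294)]),.035)),"stock",toR(w("top",f([(240,169)]),.08)), toR(w("top",f([(184,152),(298,149)]),.08)))
```

```text
[[-0.1058  0.1555]
 [-0.1077  0.0642]
 [-0.1953  0.065 ]]
nose [[0.0094 0.1624]
 [0.0086 0.0541]] stock [[0.1026 0.1083]] [[0.1186 0.153 ]
 [0.1176 0.0615]]
```

Run:
```python
from h import *
if robot.move_linear(W(-.245,.110,.029),.12,threshold=8): st("hit"); raise SystemExit
st("down")
hit=robot.move_linear(W(-.115,.110,.029),.06,threshold=6);st("in1 %s"%hit)
if not hit:
    hit=robot.move_linear(W(-.03,.110,.029),.05,threshold=6);st("in2 %s"%hit)
robot.pause(.1);st()
for n in("top","scene"):
    im=robot.grab_frame(n);cv2.imwrite(f"pics/{n}2.png",im[:,:,::-1])
a=cv2.resize(cv2.imread("pics/top2.png")[90:200,170:280],(400,400),interpolation=cv2.INTER_CUBIC)
b=cv2.resize(cv2.imread("pics/scene2.png")[150:300,130:280],(400,400),interpolation=cv2.INTER_CUBIC)
cv2.imwrite("pics/c2.png",np.hstack([a,b]))
```

```text
down 11.2 [-0.2447  0.11  ] [0.3496 0.1379 0.0294] F [ 0.2538 -0.3256  0.5666]
in1 False 13.52 [-0.1151  0.11  ] [0.4792 0.143  0.029 ] F [-0.2104 -0.6397 -0.9959]
in2 False 15.37 [-0.03  0.11] [0.5642 0.1463 0.029 ] F [-1.393 -0.793  0.267]
 15.47 [-0.03  0.11] [0.5642 0.1463 0.029 ] F [-1.8317  0.3236 -0.4293]
```

View pics/c2.png

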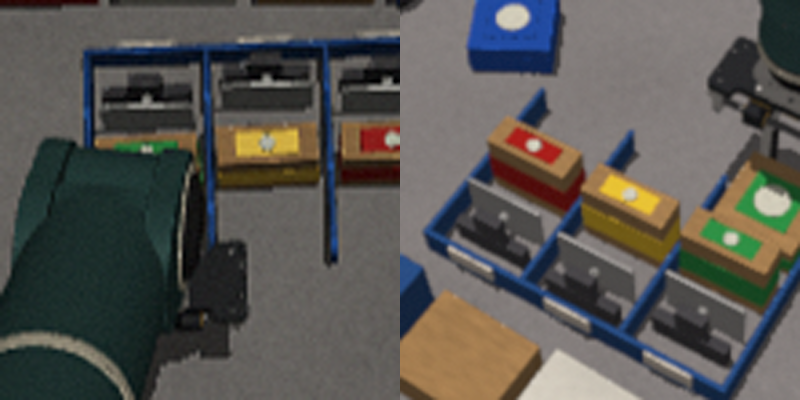

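The carton is in the bay, flat and square, behind the green stock. I'll press in small steps and watch the averaged force.

Run:
```python
from h import *
def fx():
    v=[]
    for _ in range(6): robot.pause(.02); v.append(robot.get_state()["force"][:2]@X)
    return np.mean(v)
x=-.03;hist=[]
while x<.035:
    x+=.004 if x<-.012 else .002
    hit=robot.move_linear(W(x,.110,.029),.02,threshold=6)
    f=fx();hist.append((round(x,3),round(f,2)))
    if hit or -f>6.2: break
print(hist);st("pressed %s"%hit)
im=robot.grab_frame("scene");cv2.imwrite("pics/s3.png",im[:,:,::-1])
cv2.imwrite("pics/s3c.png",cv2.resize(im[190:290,190:290,::-1],(600,600),interpolation=cv2.INTER_CUBIC))
```

```text
[(-0.026, np.float64(0.05)), (-0.022, np.float64(-0.22)), (-0.018, np.float64(0.33)), (-0.014, np.float64(-0.18)), (-0.01, np.float64(-0.1)), (-0.008, np.float64(-0.78)), (-0.006, np.float64(-0.71)), (-0.004, np.float64(-0.4)), (-0.002, np.float64(-0.36)), (0.0, np.float64(-0.34)), (0.002, np.float64(-0.66)), (0.004, np.float64(-0.71)), (0.006, np.float64(-0.19)), (0.008, np.float64(-0.13)), (0.01, np.float64(-0.94)), (0.012, np.float64(-0.47)), (0.014, np.float64(-0.61)), (0.016, np.float64(-0.56)), (0.018, np.float64(-0.67)), (0.02, np.float64(-3.21)), (0.022, np.float64(-5.56)), (0.024, np.float64(-8.99))]
pressed False 23.77 [0.0232 0.11  ] [0.6174 0.1484 0.0289] F [-8.9232 -0.7992  5.8192]
```

View pics/s3c.png

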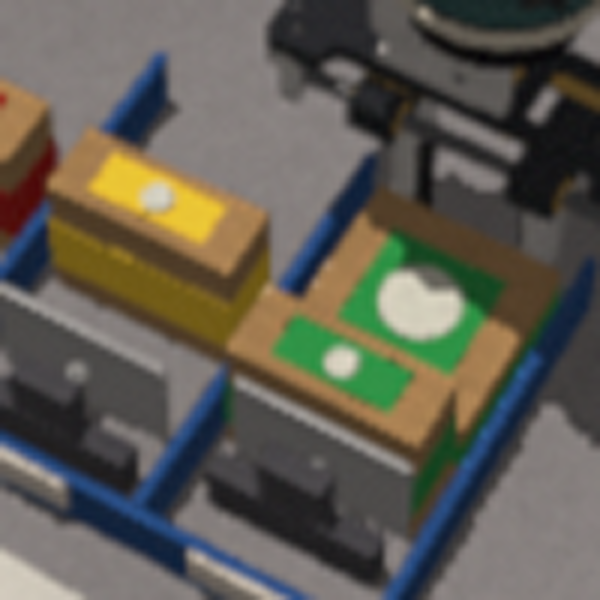

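Stock and carton are packed against the plate, which resists at about 8.9 N. I'll back off slowly and check.

Run:
```python
from h import *
st("hold")
robot.move_linear(W(.012,.110,.029),.01);st("back")
robot.move_linear(W(-.04,.110,.029),.06)
robot.move_linear(W(-.06,.110,.15),.15)
p=W(-.2,-.1,.2);robot.move_ptp(p,robot.get_state()["tool_rot"]);robot.pause(.3);st("clear")
for n in("top","scene"):
    im=robot.grab_frame(n);cv2.imwrite(f"pics/{n}4.png",im[:,:,::-1])
a=cv2.resize(cv2.imread("pics/top4.png")[90:190,180:280],(400,400),interpolation=cv2.INTER_CUBIC)
b=cv2.resize(cv2.imread("pics/scene4.png")[190:290,190:290],(400,400),interpolation=cv2.INTER_CUBIC)
cv2.imwrite("pics/c4.png",np.hstack([a,b]))
```

```text
hold 23.82 [0.0232 0.1099] [0.6174 0.1484 0.0289] F [-9.7058 -0.7061  6.2346]
back 25.17 [0.0121 0.11  ] [0.6062 0.1479 0.029 ] F [-0.1525  0.6829  0.1385]
clear 28.46 [-0.1997 -0.0997] [ 0.4028 -0.0698  0.1999] F [0.3673 0.2041 1.1163]
```

View pics/c4.png

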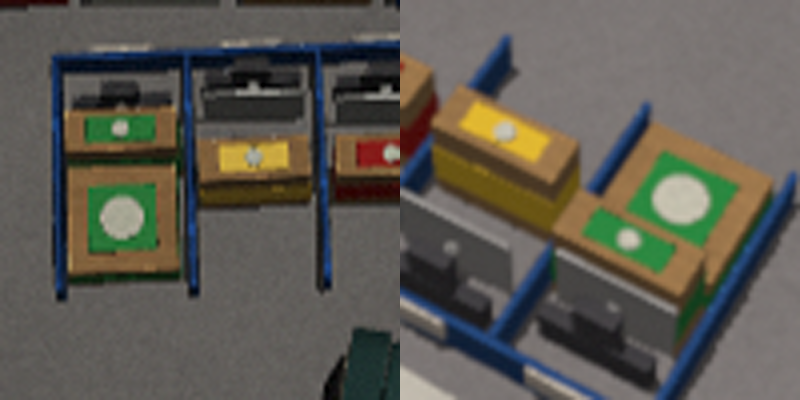

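The picture shows both cartons seated, with the stock disc at (120,128) and the carton disc at (122,217) in the left crop. The yellow and red stock look unmoved. I'll check the gap numerically.

Run:
```python
from h import *
f=lambda l:[(u/4+180-.4,v/4+90-.4) for u,v in l]
S=toR(w("top",f([(120,128),(66,110),(176,108),(177,148),(68,154)]),.08));C=toR(w("top",f([(122,217),(68,168),(179,166),(181,272),(70,276)]),.04))
print(S,C,S[0]-C[0],S[1:].mean(0)-C[1:].mean(0))
```

```text
[[0.137  0.1076]
 [0.1539 0.1508]
 [0.1521 0.0622]
 [0.1184 0.0622]
 [0.1168 0.1498]] [[0.0745 0.111 ]
 [0.118  0.1545]
 [0.1162 0.0632]
 [0.0262 0.0639]
 [0.0263 0.1543]] [ 0.0625 -0.0033] [ 0.0636 -0.0027]
```

```bash
python3 -c "
from rig import robot
print(robot.sign_off())"
```

```text
the job is handed in; nothing more can be done
None
```

I handed the job in: the green carton lies flat in the green bay, touching the upright green stock (62.5 mm between centres), after a press of about 9 to 10 N at the wrist against the sprung stop.

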